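Dock the drone battery tote on its charging ramp

TASK

Push the blue battery tote steadily and gently up the yellow ramp of the charging dock until its rear bottom edge has dropped behind the ramp's lip and the tote lies flat on the bed; do not shove it hard or ram it into the sprung contact head. Once it is seated, swing the red charge lever all the way over, away from the robot's side. Leave the other things on the bench where they are, and let go of everything.

Things in the scene. Friction and masses are not known exactly. Their poses are not given: they have to be found in the camera images.
- dock: Charging dock, fixed. Origin on the bench top under the foot of the ramp, on the lane's centre line; x points along the tote's way (from the level grey apron to the ramp), y left, z up. On its left a ledge 12 mm high (y 85 to 160, x -130 to 0 mm) holds the spare pack; the lever stands on its right. The whole dock is placed and turned differently each time.
- apron (a point): Centre of the level apron's top (axes as the dock). The apron is 12 mm high, 170 mm wide, from dock x = -160 mm to the ramp's foot at x = 0. At the foot two slanted aluminium guides (tops 42 mm over the bench) funnel from about 130 mm apart at x = -25 mm to 104 mm, into the lane.
- bed: Sloping aluminium bed, fixed in the dock, rising at 0.28 rad (16 degrees). Origin at the foot, on the centre line; x up the slope, y left, z square to the bed, z = 0 at its bare surface. Side rails leave a lane 105 mm wide from x = 5 to 210 mm, tops at z = 32 mm. Slick surfaces (friction 0.2 to 0.3): a tote let go on the ramp can slide back.
- ramp (a point): Point on top of the yellow ramp plate, at bed x = 20, z = 8 mm (axes as the bed). The plate lies 8 mm thick on the bed from the foot up, level with the apron at the foot, and ends in the lip, an 8 mm step down to the bare bed, marked by a red strip. The lip is clamped anywhere from bed x = 38 to 82 mm, differently each time, and is not reported.
- bed_mid (a point): Point on the bare bed where the tote will lie, bed x = 110 mm (axes as the bed). Past it a black sprung contact head (23 mm tall), clamped with the lip, faces the tote 80 mm past the lip: the tote meets it 10 mm before its rear passes the lip. It gives 16 mm (1.2 N, rising 0.15 N per mm), then stops hard. It presses the seated tote back on the lip.
- tote: Blue tote of black batteries, one rigid piece, 0.6 to 0.9 kg, too wide to grasp: 90 mm along x (its way), 100 along y, walls 52 mm high, battery tops 66. Origin at its underside's centre, z up. Starts on the apron, front 28 to 43 mm short of the foot, up to 8 mm off centre, skewed up to 0.1 rad. A steady push takes 3 to 9 N; over 18 N is forbidden.
- tote_rear (a point): Middle of the tote's rear bottom edge (which must drop behind the lip), 45 mm behind its origin; axes as the tote. A grippy fingertip pressing on the bar may hold this edge up after it has passed the lip; moving the tip down along the bar's face brings it down.
- tote_front (a point): Middle of the tote's front bottom edge, 45 mm ahead of the tote's origin on its underside; axes as the tote.
- charge_lever (a joint): Angle of the red charge lever, rad: 0 leaning back towards the robot's side (the dock's -x) at 0.5 rad from upright, 1.0 fully over to the dock's +x. It stays where it is left; turning it takes about 1 N at the ball.
- charge_lever_tip (a point): Centre of the red ball (26 mm diameter) on the lever's 10 mm rod. The lever turns about an axis along the dock's y at dock x = -20, y = -125, z = 34 mm; the ball's centre is 70 mm from that axis. Its grey housing is 70 x 50 mm, up to 37 mm above the bench.
- spare_pack: Bystander: black battery 70 x 34 x 22 mm with orange label, on the dock's left ledge. Origin at its underside's centre.
- drone: Bystander: small quadcopter, 180 mm square, 53 mm tall. Origin at the bench below its centre.
- controller: Bystander: black radio transmitter 100 x 160 x 40 mm (sticks to 60 mm). Origin at its underside's centre.
- driver: Bystander: red-handled screwdriver lying on the bench to the right of the dock, handle at its -x end. Origin under it.
- screw_jar: Bystander: glass jar, 52 mm diameter, 70 mm tall. Origin at its underside's centre.
- tape: Bystander: blue roll of tape lying flat, 96 mm diameter, 22 mm tall. Origin at its underside's centre.
- push_bar (a point): Middle of the back face of the tote's grey push bar, where it is meant to be pushed: the bar runs across the rear wall, 92 mm wide, sticks out 12 mm, and spans 22 to 32 mm above the underside; axes as the tote.
Mind the look-alikes: they are no part of the job. What is shaped like the tote but orange, pink or purple is not meant.

How it is judged:
By the outcome, as a careful person would: the job done as asked, in the order asked, and still so for the second after the job is handed in, with the robot touching nothing.
It also fails if it takes over 69 s, if anything falls off the work surface, if the arm or the gripper's body presses on something with over 40 N, if the wrist force passes 120 N, or if a joint passes its speed limit or range.

ROBOT

A 7-joint arm with a two-finger parallel gripper is mounted at the origin on the work surface. World frame = base frame: x ahead of the robot, y to its left, z up, the work surface at z = 0. Lengths are in m, angles in rad, forces in N, time in s.
With the tool pointing down it reaches from about 0.425 to 0.925 m from the base axis. Payload 6.8 kg.
Tool frame: the origin (TCP) lies on the centre line of the jaws, within the pads' length; the fingertips stand 22 mm ahead of it and the grasp point (between the pads) lies 3 mm ahead of it; x points along the fingers, y is the direction in which the jaws open and shut, and the axes are right-handed (so a half turn about x gives the same grasp; the last joint's range is limited). The gripper opens to 85 mm and grips with 20 to 120 N. Pads are 22 mm wide; open, the fingers measure 114 mm over their backs; the gripper's body (76 mm by 85 mm) begins 54 mm behind the grasp point. The pads swing forward as they close: fully open they stand 13 mm farther back than shut.
Start: joints at [1.07, 0.477, 0.022, 1.555, -0.011, 1.109, -0.083], TCP at [0.258, -0.624, 0.253] pointing down, gripper open.
Joint ranges: [-2.96, 2.96], [-0.34, 2.1], [-1.41, 1.46], [0.24, 2.44], [-1.37, 4.51], [0.17, 1.92], [-2.96, 2.96]. Speed limits (rad/s): [2.39, 2.39, 3.14, 3.14, 3.14, 3.14, 3.14].

INTERFACE

Orientations are given as a unit quaternion [x, y, z, w].
In Python, from rig import get_obs, capture, job_done gives the robot as it stands.
- The arm moves only by the tool apply_moves, never from a script. Its argument "motion" is text: rows parted by semicolons, each of 5 numbers parted by spaces: the shift along the world's x, y, z in mm, then the turn about the world's z in degrees, then the opening in per cent of the stroke, from 0 (shut) to 100 (fully open). A call has 1 to 20 rows; each row shifts and turns the commanded pose from where the row before left it; what a row does not reach is not made up. A row lasts 1/12 s, in which the tool goes at most 41.7 mm and 7.16 degrees, less where a joint would pass 70% of its speed; a pose out of reach is approached as far as the arm can. A call with a gripper value outside its range is refused whole. The fingers move at their own pace and stop on an object; "newtons" is the grip in N (left out, the last holds). Time passes only in rows, so rows that do not move let the fingers close. It gives the time, the measured TCP pose, the force and the opening at its end, in the units of the state.
- get_obs(): the state, without advancing time (a new reading comes with each control period).
- capture(name): name is "side" or "top"; returns a dict with "pixels" (480x640x3 uint8, red, green, blue), "vfov" (degrees; the focal length in pixels is half the picture's height over the tangent of half this angle, whatever the lens; pixels are square), "cx", "cy" (the principal point, pixels), "view" (4x4, takes a point from world to camera coordinates). Camera axes: x right, y down, z forward; pixel columns grow to the right and rows downward; lengths in m; the calibration is good to about 2 mm. A picture is of the moment at which its call begins. There is no depth.
- job_done(): hands the job in, once; it reports no verdict.
The state is a dict: "t": time; "joint_positions": joint angles; "dq": joint speeds; "tau": joint torques, N m; "ee_pos": TCP position; "tool_rot": TCP orientation; "force": force on the tool from outside, world axes, zero at the start; "moment": the same for the moment, N m; "width": opening from 0.0 (shut) to 1.0 (fully open).
Only numpy, scipy, OpenCV 4.12 (cv2) and the standard library are available. Lean on these libraries where they do the work, as an engineer would, in place of code of your own. Each camera call takes 0.05 s, during which the arm holds its last target. There are 200 camera calls.

## Working session

There is one attempt and no reset: what is moved stays moved. The work goes in short steps, Python scripts to look and compute and a tool call to move; the robot and the scene stay as the last step left them, time stands still between calls to the robot, and variables do not carry over. Pictures are saved under pics/ and viewed, about 8 in all and at most 12, crops included, and the job is handed in when it is done.

Besides the shell and the picture viewer there is one more tool, called after "Request:" in YAML: its name, and indented under it one key for each argument. apply_moves: Moves the arm, as the interface text tells. Its arguments: {"type":"object","properties":{"motion":{"type":"string"},"newtons":{"type":"number"}},"required":["motion"]}

```bash
mkdir -p pics; ls; python3 - <<'E'
from rig import get_obs,capture
import cv2,json,numpy as np,pickle
o=get_obs();print({k:np.round(v,3).tolist() for k,v in o.items()})
for n in("top","side"):
    c=capture(n);cv2.imwrite(f"pics/{n}0.png",c["pixels"][:,:,::-1]);print(n,c["vfov"],c["cx"],c["cy"],np.round(c["view"],4).tolist())
    pickle.dump(c,open(f"{n}0.pkl","wb"))
E
```

```text
pics
{'t': 0.0, 'joint_positions': [1.07, 0.478, 0.022, 1.556, -0.012, 1.109, -0.083], 'dq': [-0.001, -0.0, -0.0, -0.0, 0.0, -0.001, -0.001], 'tau': [-0.001, -59.645, 1.608, -28.12, 0.013, 0.01, -0.0], 'ee_pos': [0.258, -0.623, 0.252], 'tool_rot': [-0.693, -0.139, 0.694, -0.137], 'force': [-0.973, 0.226, 0.724], 'moment': [-0.017, -0.003, -0.029], 'width': 0.997}
top 45.43706079571812 315.927534848638 246.24608672714658 [[0.0224, -0.9997, -0.0073, -0.0163], [-0.9763, -0.0203, -0.2154, 0.5671], [0.2152, 0.0119, -0.9765, 1.4033], [0.0, 0.0, 0.0, 1.0]]
side 43.21298592410753 323.60279722333814 240.9832517306993 [[-0.845, -0.5348, -0.0038, 0.4476], [-0.3161, 0.5051, -0.8031, 0.237], [0.4314, -0.6774, -0.5958, 1.4677], [0.0, 0.0, 0.0, 1.0]]
```

View pics/top0.png

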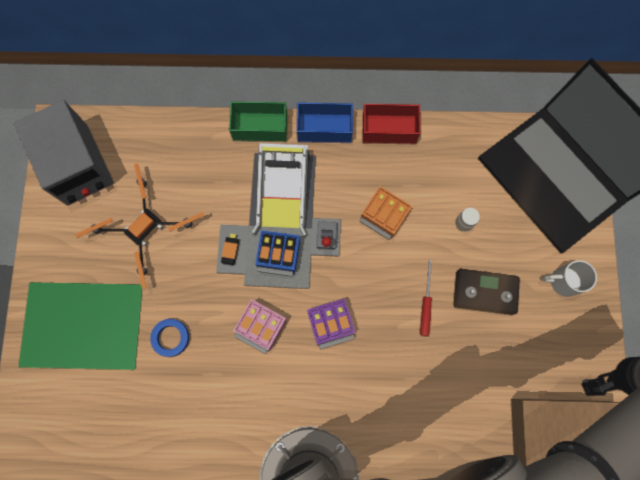

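View pics/side0.png

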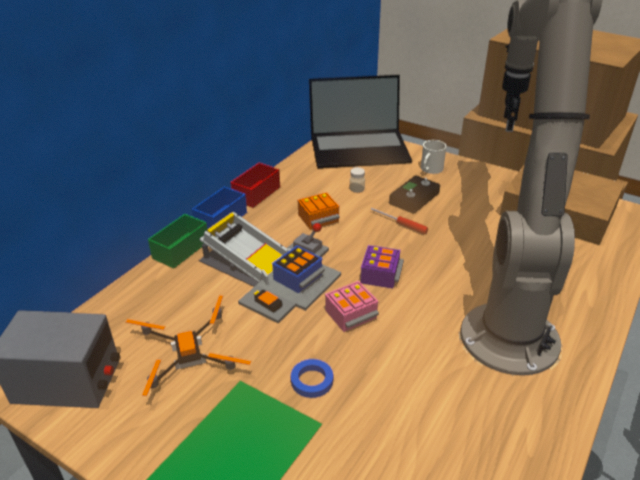

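Top view: dock in the middle (lane pixels ~(283,150–230)), blue tote at (278,252), lever at (327,238), with pink and purple look-alikes behind. The side view agrees. I'll enlarge both next.

```bash
python3 - <<'E'
import cv2
a=cv2.imread("pics/top0.png")[135:295,205:355];b=cv2.imread("pics/side0.png")[200:330,190:350]
cv2.imwrite("pics/ca.png",cv2.resize(a,None,fx=3.75,fy=3.75,interpolation=cv2.INTER_CUBIC))
cv2.imwrite("pics/cb.png",cv2.resize(b,None,fx=4.5,fy=4.5,interpolation=cv2.INTER_CUBIC))
E
```

```text
(no output)
```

View pics/ca.png

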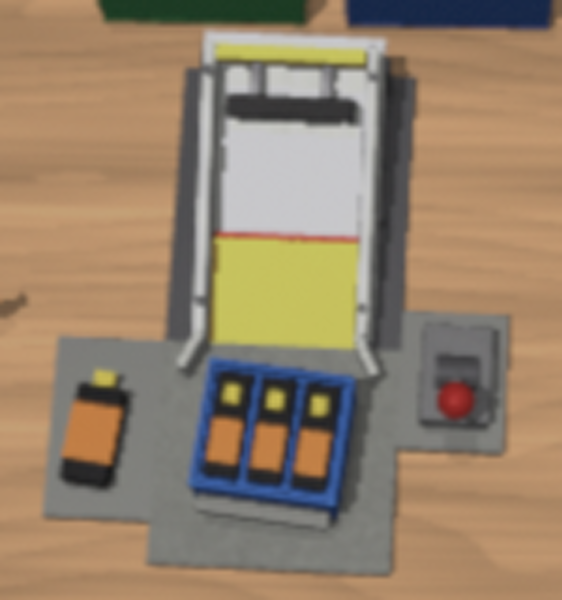

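View pics/cb.png

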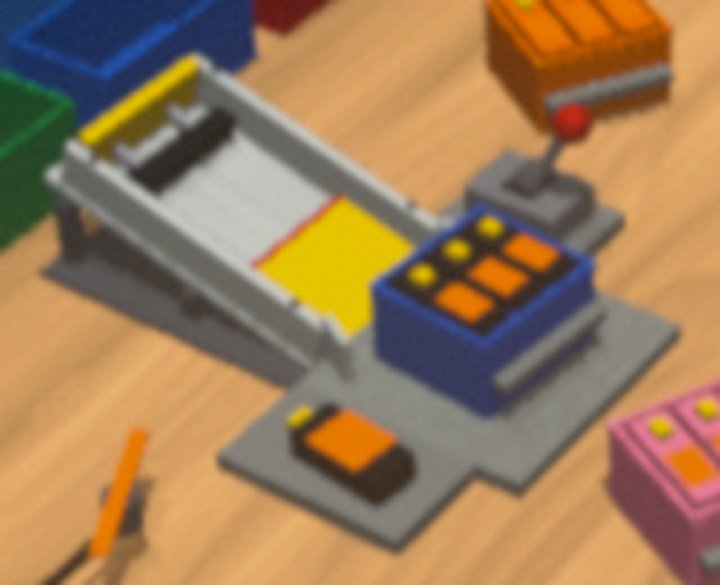

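```bash
cat > h.py <<'E'
import numpy as np,pickle
from scipy.optimize import least_squares
def proj(c,P):
    P=np.atleast_2d(P);q=P@c["view"][:3,:3].T+c["view"][:3,3];f=240/np.tan(np.radians(c["vfov"])/2)
    return q[:,:2]/q[:,2:]*f+[c["cx"],c["cy"]]
def Rz(a): return np.array([[np.cos(a),-np.sin(a),0],[np.sin(a),np.cos(a),0],[0,0,1]])
def bed(x,y,z,s=.28): return [x*np.cos(s)-z*np.sin(s),y,12-8/np.cos(s)*1+x*np.sin(s)+z*np.cos(s)]
def crop(p,o,k): return (np.array(p,float)+.5)/k-.5+o
def pose(p,P): return np.array(P)/1000@Rz(p[2]).T+[p[0],p[1],0]
E
cat > fit.py <<'E'
from h import *
T,S=[pickle.load(open(n+"0.pkl","rb")) for n in("top","side")]
ct=lambda p:crop(p,[205,135],3.75); cs=lambda p:crop(p,[190,200],4.5)
ball=[-53.6,-125,95.4]
A=[((-160,85,12),(148,563)),((-160,-85,12),(392,574)),((-130,160,12),(45,518)),((0,0,12),(284,346)),(ball,(456,400)),("L0",(287,238))]
B=[((-160,-85,12),(680,328)),((-160,85,12),(518,484)),((-130,160,12),(398,540)),((0,160,12),(220,458)),(ball,(572,123)),("LR",(343,197))]
def pt(k,L): return bed(L,0,8) if k=="L0" else bed(L,-52.5,8) if k=="LR" else k
def res(p):
    L=p[3]*1000
    return np.r_[(proj(T,pose(p,[pt(k,L) for k,_ in A]))-ct([u for _,u in A])).ravel(),(proj(S,pose(p,[pt(k,L) for k,_ in B]))-cs([u for _,u in B])).ravel()]
r=least_squares(res,[.6,.05,0,.06],loss="soft_l1");d=r.x;print("dock",d.round(4));print(r.fun.reshape(-1,2).round(1).tolist())
Z=64
C=[(45,50,Z),(45,-50,Z),(-45,-50,Z),(-45,50,Z)]
ua=ct([(213,362),(355,378),(335,508),(192,490)]);ub=cs([(372,287),(480,205),(593,262),(488,340)])
g=lambda p:np.r_[(proj(T,pose(p,C))-ua).ravel(),(proj(S,pose(p,C))-ub).ravel()]
r=least_squares(g,[d[0]-.08,d[1],d[2]],loss="soft_l1");t=r.x;print("tote",t.round(4));print(r.fun.reshape(-1,2).round(1).tolist())
print("tote in dock mm",(Rz(-d[2])@np.r_[t[:2]-d[:2],0]*1000).round(1),"skew",t[2]-d[2])
print("bar",pose(t,[-57,0,0]))
print("ball",pose(d,ball),"ball end",pose(d,[13.6,-125,95.4]))
np.save("dt.npy",np.r_[d,t])
E
python3 fit.py
```

```text
dock [ 0.629   0.0924 -0.0214  0.0787]
[[0.3, 0.2], [0.3, 0.1], [0.0, -0.3], [0.1, 0.0], [0.6, 0.1], [0.3, 0.1], [0.1, -0.3], [0.4, 0.6], [-0.2, 0.9], [-0.9, -0.3], [-0.3, 0.8], [-0.4, 0.4]]
tote [ 0.5548  0.0916 -0.1018]
[[0.0, -0.4], [0.7, -0.0], [1.5, -0.4], [0.5, -0.3], [-0.5, 1.7], [0.0, 1.8], [0.7, 1.7], [-0.2, 3.5]]
tote in dock mm [-74.2  -2.4   0. ] skew -0.08035838071037232
bar [0.49807172 0.097394   0.        ]
ball [ 0.57276278 -0.03141592  0.0954    ] ball end [ 0.63994735 -0.03285585  0.0954    ]
```

Request:
apply_moves:
  motion: "20 27 0 -1 55; 20 27 0 -1 55; 20 27 0 -1 55; 20 27 0 -1 55; 20 27 0 -1 55; 20 27 0 -1 55; 20 27 0 -1 55; 20 27 0 -1 55; 20 27 0 -1 55; 20 27 0 -1 55; 20 27 0 -1 55; 20 27 0 -1 55"

```text
t: 1.1
ee_pos: [0.4989, -0.2981, 0.253]
tool_rot: [-0.704, -0.065, 0.704, -0.064]
force: [-0.0, -0.2, -0.4]
width: 0.549
```

Request:
apply_moves:
  motion: "-2 28 0 -1 55; -2 28 0 -1 55; -2 28 0 -1 55; -2 28 0 -1 55; -2 28 0 -1 55; -2 28 0 -1 55; -2 28 0 -1 55; -2 28 0 -1 55; -2 28 0 -1 55; -2 28 0 -1 55; -2 28 0 -1 55; -2 28 0 -1 55; 0 28 0 0 55; 0 28 0 0 55; 0 0 0 0 55; 0 0 0 0 55"

```text
t: 2.43
ee_pos: [0.474, 0.0939, 0.2531]
tool_rot: [-0.707, 0.008, 0.707, 0.008]
force: [0.4, -0.9, 0.4]
width: 0.549
```

```bash
cat > st.py <<'E'
from rig import get_obs
import numpy as np
from scipy.spatial.transform import Rotation as R
from h import *
def show():
    o=get_obs();m=R.from_quat(o["tool_rot"]).as_matrix();v=np.load("dt.npy");d=v[:4]
    p=(Rz(-d[2])@(np.array(o["ee_pos"])-[d[0],d[1],0])*1000)
    print("t",round(o["t"],2),"pos",np.round(o["ee_pos"],4),"dock",p.round(1),"F",np.round(o["force"],1),"w",round(o["width"],2),"yaw",np.degrees(np.arctan2(m[1,1],m[0,1])).round(1),"tilt",m[:,0].round(3),"q",np.round(o["joint_positions"],2))
if __name__=="__main__":show()
E
python3 st.py
```

```text
t 2.43 pos [0.474  0.0939 0.2531] dock [-155.    -1.8  253.1] F [ 0.4 -0.9  0.4] w 0.55 yaw -91.3 tilt [-0.001  0.    -1.   ] q [-0.04  0.18 -0.32  1.98  0.07  0.99 -1.98]
```

Request:
apply_moves:
  motion: "0 2 -25 0 55; 0 0 -25 0 55; 0 0 -25 0 55; 0 0 -25 0 55; 0 0 -25 0 55; 0 0 -20 0 55; 0 0 -20 0 55; 0 0 -15 0 55; 0 0 -10 0 55; 0 0 -8 0 55; 0 0 -7 0 55; 0 0 0 0 55; 0 0 0 0 55"

```text
t: 3.52
ee_pos: [0.4746, 0.0942, 0.0485]
tool_rot: [0.707, -0.009, -0.707, -0.009]
force: [-0.7, 0.6, -0.1]
width: 0.552
```

```bash
cat > look.py <<'E'
import sys,cv2,pickle,numpy as np
from rig import capture
from st import show
n=sys.argv[1];show()
a=capture("top");b=capture("side");pickle.dump((a,b),open(n+".pkl","wb"))
A=cv2.resize(a["pixels"][135:295,225:325],None,fx=3.75,fy=3.75,interpolation=cv2.INTER_CUBIC)
B=cv2.resize(b["pixels"][195:325,220:315],None,fx=4.5,fy=4.5,interpolation=cv2.INTER_CUBIC)
h=max(A.shape[0],B.shape[0]);o=np.zeros((h,A.shape[1]+B.shape[1],3),np.uint8);o[:A.shape[0],:A.shape[1]]=A;o[:B.shape[0],A.shape[1]:]=B
cv2.imwrite(f"pics/{n}.png",o[:,:800,::-1])
E
python3 look.py p1
```

```text
t 3.52 pos [0.4746 0.0942 0.0485] dock [-154.4   -1.5   48.5] F [-0.7  0.6 -0.1] w 0.55 yaw -91.5 tilt [ 0. -0. -1.] q [-0.12  0.49 -0.25  2.14  0.23  0.53 -2.14]
```

View pics/p1.png

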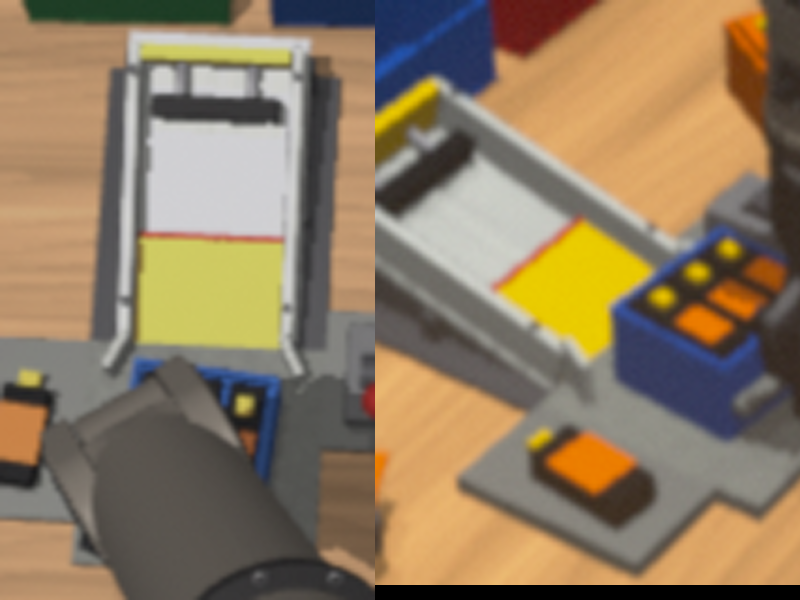

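The left half shows the arm over the tote. The right half shows the finger behind the bar's left end (~(750,400)), clear of the tote and the apron. Start pushing.

Request:
apply_moves:
  motion: "2 -0.04 0 0 55; 2 -0.04 0 0 55; 1.5 -0.03 0 0 55; 1.5 -0.03 0 0 55; 1.5 -0.03 0 0 55; 1.5 -0.03 0 0 55; 1.5 -0.03 0 0 55; 1.5 -0.03 0 0 55; 1.5 -0.03 0 0 55; 1.5 -0.03 0 0 55; 1.5 -0.03 0 0 55; 1.5 -0.03 0 0 55; 1.5 -0.03 0 0 55; 1.5 -0.03 0 0 55"

```text
t: 4.78
ee_pos: [0.4965, 0.0939, 0.0483]
tool_rot: [-0.707, 0.009, 0.707, 0.009]
force: [-1.1, -0.0, -1.2]
width: 0.553
```

Request:
apply_moves:
  motion: "1.5 -0.03 0 0 55; 1.5 -0.03 0 0 55; 1.5 -0.03 0 0 55; 1.5 -0.03 0 0 55; 1.5 -0.03 0 0 55; 1.5 -0.03 0 0 55; 1.5 -0.03 0 0 55; 1.5 -0.03 0 0 55; 1.5 -0.03 0 0 55; 1.5 -0.03 0 0 55"

```text
t: 5.62
ee_pos: [0.5115, 0.0937, 0.0483]
tool_rot: [-0.707, 0.009, 0.707, 0.009]
force: [-1.0, -1.1, -0.2]
width: 0.549
```

```bash
python3 look.py p2
```

```text
t 5.62 pos [0.5115 0.0937 0.0483] dock [-117.5   -1.2   48.3] F [-1.  -1.1 -0.2] w 0.55 yaw -91.5 tilt [-0.  0. -1.] q [-0.1   0.53 -0.25  2.06  0.23  0.58 -2.11]
```

View pics/p2.png

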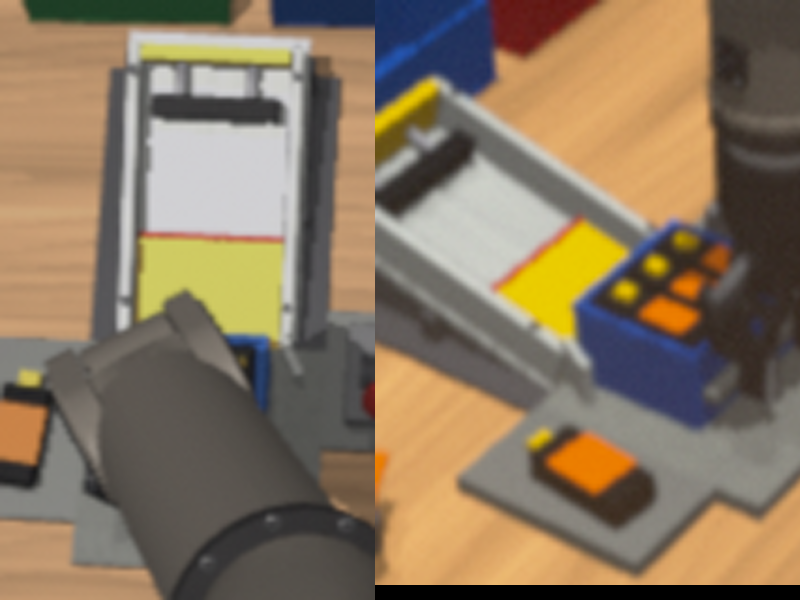

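Tote moving, front now at the guides (side-crop rim corners (578,303), (675,220), (695,357)).

```bash
python3 - <<'E'
from h import *
a,b=pickle.load(open("p2.pkl","rb"));d=np.load("dt.npy")[:4];Z=64
ua=crop([(268,337),(265,408)],[225,135],3.75);ub=crop(np.array([(578,303),(675,220),(695,357)])-[375,0],[220,195],4.5)+[0,1.8]
g=lambda p:np.r_[(proj(a,pose(p,[(45,-50,Z)]))-ua[:1]).ravel(),(proj(b,pose(p,[(45,50,Z),(45,-50,Z),(-45,50,Z)]))-ub).ravel()]
r=least_squares(g,[.58,.09,0]);t=r.x
print(t,(Rz(-d[2])@np.r_[t[:2]-d[:2],0]*1000).round(1),"skew",t[2]-d[2],r.fun.reshape(-1,2).round(1).tolist())
E
```

```text
[ 0.57869082  0.09652421 -0.0205876 ] [-50.4   3.    0. ] skew 0.0008415669536276198 [[1.0, 0.2], [-1.1, 0.6], [-0.2, -0.0], [0.5, 0.6]]
```

Request:
apply_moves:
  motion: "1.5 -0.03 0 0 55; 1.5 -0.03 0 0 55; 1.5 -0.03 0 0 55; 1.5 -0.03 0 0 55; 1.5 -0.03 0 0 55; 1.5 -0.03 0 0 55; 1.5 -0.03 0 0 55; 1.5 -0.03 0 0 55; 1.5 -0.03 0 0 55; 1.5 -0.03 0 0 55"

```text
t: 6.55
ee_pos: [0.5266, 0.0934, 0.0482]
tool_rot: [0.707, -0.009, -0.707, -0.009]
force: [-2.4, -0.9, -1.5]
width: 0.549
```

Request:
apply_moves:
  motion: "1.5 -0.03 -0.1 0 55; 1.5 -0.03 -0.1 0 55; 1.5 -0.03 -0.1 0 55; 1.5 -0.03 -0.1 0 55; 1.5 -0.03 -0.1 0 55; 1.5 -0.03 -0.1 0 55; 1.5 -0.03 -0.1 0 55; 1.5 -0.03 -0.1 0 55; 1.5 -0.03 -0.1 0 55; 1.5 -0.03 -0.1 0 55"

```text
t: 7.38
ee_pos: [0.5416, 0.0931, 0.0474]
tool_rot: [0.707, -0.009, -0.707, -0.009]
force: [-4.7, -1.0, 1.3]
width: 0.552
```

Request:
apply_moves:
  motion: "1.5 -0.03 -0.1 0 55; 1.5 -0.03 -0.1 0 55; 1.5 -0.03 -0.1 0 55; 1.5 -0.03 -0.1 0 55; 1.5 -0.03 -0.1 0 55; 1.5 -0.03 -0.1 0 55; 1.5 -0.03 -0.1 0 55; 1.5 -0.03 -0.1 0 55; 1.5 -0.03 -0.1 0 55; 1.5 -0.03 -0.1 0 55"

```text
t: 8.22
ee_pos: [0.5566, 0.0928, 0.0463]
tool_rot: [0.707, -0.009, -0.707, -0.009]
force: [-3.6, -1.1, 1.9]
width: 0.551
```

Request:
apply_moves:
  motion: "1.5 -0.03 -0.1 0 55; 1.5 -0.03 -0.1 0 55; 1.5 -0.03 -0.1 0 55; 1.5 -0.03 -0.1 0 55; 1.5 -0.03 -0.1 0 55; 1.5 -0.03 -0.1 0 55; 1.5 -0.03 -0.1 0 55; 1.5 -0.03 -0.1 0 55; 1.5 -0.03 -0.1 0 55; 1.5 -0.03 -0.1 0 55; 1.5 -0.03 -0.1 0 55; 1.5 -0.03 -0.1 0 55"

```text
t: 9.22
ee_pos: [0.5745, 0.0924, 0.0451]
tool_rot: [0.707, -0.009, -0.707, -0.009]
force: [-3.4, -1.0, 1.3]
width: 0.551
```

Request:
apply_moves:
  motion: "1.5 -0.03 -0.1 0 55; 1.5 -0.03 -0.1 0 55; 1.5 -0.03 -0.1 0 55; 1.5 -0.03 -0.1 0 55; 1.5 -0.03 -0.1 0 55; 1.5 -0.03 0 0 55; 1.5 -0.03 0 0 55; 1.5 -0.03 0 0 55; 1.5 -0.03 0 0 55; 1.5 -0.03 0 0 55; 1.5 -0.03 0 0 55; 1.5 -0.03 0 0 55; 1.5 -0.03 0 0 55; 1.5 -0.03 0 0 55"

```text
t: 10.38
ee_pos: [0.5955, 0.0921, 0.0446]
tool_rot: [0.707, -0.009, -0.707, -0.009]
force: [-2.8, -0.4, -1.6]
width: 0.549
```

```bash
python3 look.py p3
```

```text
t 10.38 pos [0.5955 0.0921 0.0446] dock [-33.5  -1.   44.6] F [-2.8 -0.4 -1.6] w 0.55 yaw -91.5 tilt [ 0.  0. -1.] q [-0.08  0.63 -0.24  1.86  0.23  0.67 -2.05]
```

View pics/p3.png

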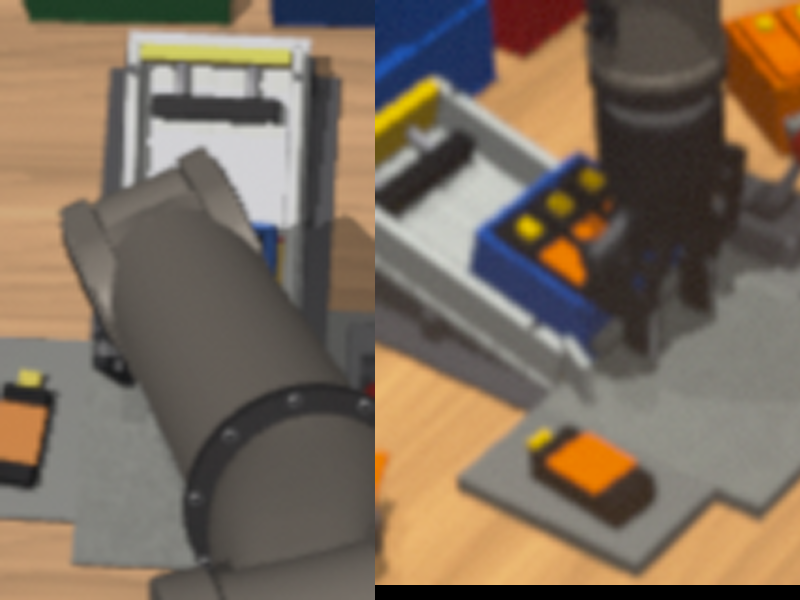

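Request:
apply_moves:
  motion: "1.5 -0.03 0.4 0 55; 1.5 -0.03 0.4 0 55; 1.5 -0.03 0.43 0 55; 1.5 -0.03 0.43 0 55; 1.5 -0.03 0.43 0 55; 1.5 -0.03 0.43 0 55; 1.5 -0.03 0.43 0 55; 1.5 -0.03 0.43 0 55; 1.5 -0.03 0.43 0 55; 1.5 -0.03 0.43 0 55; 1.5 -0.03 0.43 0 55; 1.5 -0.03 0.43 0 55; 1.5 -0.03 0.43 0 55; 1.5 -0.03 0.43 0 55"

```text
t: 11.65
ee_pos: [0.6165, 0.0915, 0.0506]
tool_rot: [0.707, -0.009, -0.707, -0.009]
force: [-3.5, 0.4, -0.5]
width: 0.549
```

Request:
apply_moves:
  motion: "1.5 -0.03 0.43 0 55; 1.5 -0.03 0.43 0 55; 1.5 -0.03 0.43 0 55; 1.5 -0.03 0.43 0 55; 1.5 -0.03 0.43 0 55; 1.5 -0.03 0.43 0 55; 1.5 -0.03 0.43 0 55; 1.5 -0.03 0.43 0 55; 1.5 -0.03 0.43 0 55; 1.5 -0.03 0.43 0 55; 1.5 -0.03 0.43 0 55; 1.5 -0.03 0.43 0 55; 1.5 -0.03 0.43 0 55; 1.5 -0.03 0.43 0 55"

```text
t: 12.82
ee_pos: [0.6375, 0.0912, 0.0567]
tool_rot: [-0.707, 0.009, 0.707, 0.009]
force: [-4.5, 0.3, 1.5]
width: 0.549
```

Request:
apply_moves:
  motion: "1.5 -0.03 0.43 0 55; 1.5 -0.03 0.43 0 55; 1.5 -0.03 0.43 0 55; 1.5 -0.03 0.43 0 55; 1.5 -0.03 0.43 0 55; 1.5 -0.03 0.43 0 55; 1.5 -0.03 0.43 0 55; 1.5 -0.03 0.43 0 55; 1.5 -0.03 0.43 0 55; 1.5 -0.03 0.43 0 55"

```text
t: 13.65
ee_pos: [0.6524, 0.0907, 0.0606]
tool_rot: [-0.707, 0.009, 0.707, 0.009]
force: [-1.8, -0.3, -1.3]
width: 0.548
```

```bash
python3 look.py p4
```

```text
t 13.65 pos [0.6524 0.0907 0.0606] dock [23.4 -1.2 60.6] F [-1.8 -0.3 -1.3] w 0.55 yaw -91.5 tilt [-0. -0. -1.] q [-0.06  0.68 -0.24  1.72  0.22  0.77 -2.  ]
```

View pics/p4.png

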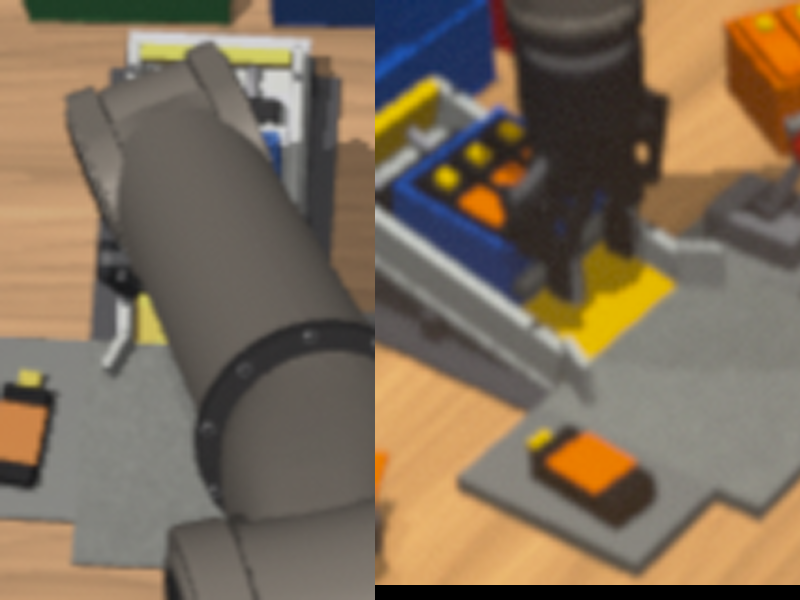

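Request:
apply_moves:
  motion: "0.8 -0.02 0.23 0 55; 0.8 -0.02 0.23 0 55; 0.8 -0.02 0.23 0 55; 0.8 -0.02 0.23 0 55; 0.8 -0.02 0.23 0 55; 0.8 -0.02 0.23 0 55; 0.8 -0.02 0.23 0 55; 0.8 -0.02 0.23 0 55"

```text
t: 14.42
ee_pos: [0.6588, 0.0907, 0.0627]
tool_rot: [-0.707, 0.009, 0.707, 0.009]
force: [-2.4, 0.1, -1.6]
width: 0.551
```

Request:
apply_moves:
  motion: "0.6 -0.01 0.17 0 55; 0.6 -0.01 0.17 0 55; 0.6 -0.01 0.17 0 55; 0.6 -0.01 0.17 0 55; 0.6 -0.01 0.17 0 55"

```text
t: 14.83
ee_pos: [0.6618, 0.0906, 0.0636]
tool_rot: [-0.707, 0.009, 0.707, 0.009]
force: [-2.1, -0.4, -0.8]
width: 0.551
```

Request:
apply_moves:
  motion: "0.6 -0.01 0.17 0 55; 0.6 -0.01 0.17 0 55; 0.6 -0.01 0.17 0 55; 0.6 -0.01 0.17 0 55; 0.6 -0.01 0.17 0 55"

```text
t: 15.25
ee_pos: [0.6648, 0.0906, 0.0644]
tool_rot: [0.707, -0.009, -0.707, -0.009]
force: [-2.3, 0.5, -1.7]
width: 0.554
```

Request:
apply_moves:
  motion: "0.6 -0.01 0.17 0 55; 0.6 -0.01 0.17 0 55; 0.6 -0.01 0.17 0 55; 0.6 -0.01 0.17 0 55; 0.6 -0.01 0.17 0 55"

```text
t: 15.67
ee_pos: [0.6673, 0.0906, 0.065]
tool_rot: [-0.707, 0.009, 0.707, 0.009]
force: [-4.0, -0.3, -2.5]
width: 0.556
```

Request:
apply_moves:
  motion: "0.6 -0.01 0.17 0 55; 0.6 -0.01 0.17 0 55; 0.6 -0.01 0.17 0 55; 0.6 -0.01 0.17 0 55"

```text
t: 16.0
ee_pos: [0.67, 0.0905, 0.0658]
tool_rot: [-0.707, 0.009, 0.707, 0.009]
force: [-4.6, -0.6, -2.6]
width: 0.548
```

Request:
apply_moves:
  motion: "0.6 -0.01 0.17 0 55; 0.6 -0.01 0.17 0 55; 0.6 -0.01 0.17 0 55"

```text
t: 16.25
ee_pos: [0.6719, 0.0904, 0.0664]
tool_rot: [-0.707, 0.009, 0.707, 0.009]
force: [-4.2, 0.3, -2.8]
width: 0.549
```

Request:
apply_moves:
  motion: "0.6 -0.01 0.17 0 55; 0.6 -0.01 0.17 0 55; 0.6 -0.01 0.17 0 55"

```text
t: 16.5
ee_pos: [0.6737, 0.0904, 0.0669]
tool_rot: [-0.707, 0.009, 0.707, 0.009]
force: [-4.7, 0.7, -3.4]
width: 0.551
```

```bash
python3 look.py p5
```

```text
t 16.5 pos [0.6737 0.0904 0.0669] dock [44.7 -1.1 66.9] F [-4.7  0.7 -3.4] w 0.55 yaw -91.5 tilt [-0. -0. -1.] q [-0.06  0.7  -0.24  1.66  0.21  0.81 -1.99]
```

View pics/p5.png

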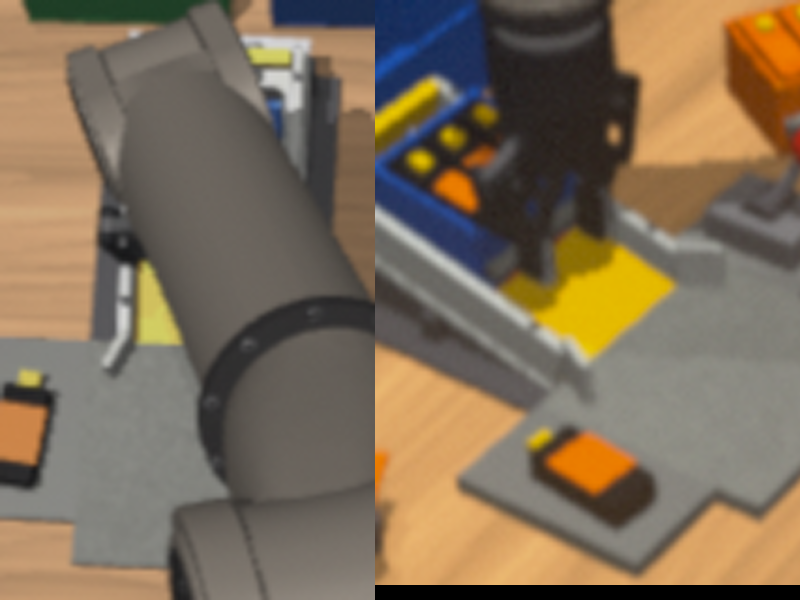

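Request:
apply_moves:
  motion: "0.6 -0.01 0.1 0 55; 0.6 -0.01 0 0 55; 0.2 0 -0.7 0 55; 0.2 0 -0.7 0 55; 0.2 0 -0.7 0 55; 0.2 0 -0.7 0 55; 0.2 0 -0.7 0 55"

```text
t: 17.18
ee_pos: [0.6756, 0.0906, 0.0644]
tool_rot: [-0.707, 0.009, 0.707, 0.009]
force: [-8.9, -0.7, 3.8]
width: 0.549
```

Request:
apply_moves:
  motion: "0.2 0 -0.7 0 55; 0.2 0 -0.7 0 55; 0.2 0 -0.7 0 55; 0.2 0 -0.7 0 55; 0.2 0 -0.7 0 55; 0 0 0 0 55"

```text
t: 17.68
ee_pos: [0.6765, 0.0907, 0.0608]
tool_rot: [-0.707, 0.009, 0.707, 0.009]
force: [-8.3, 1.0, 4.4]
width: 0.553
```

```bash
python3 st.py
```

```text
t 17.68 pos [0.6765 0.0907 0.0608] dock [47.5 -0.7 60.8] F [-8.3  1.   4.4] w 0.55 yaw -91.5 tilt [-0.001 -0.    -1.   ] q [-0.06  0.71 -0.24  1.65  0.22  0.81 -1.99]
```

```bash
python3 - <<'E'
import cv2,pickle
from rig import capture
from h import *
b=capture("side");pickle.dump(b,open("p6.pkl","wb"));old=pickle.load(open("p5.pkl","rb"))[1]
d=np.load("dt.npy")[:4]
def R(im,marks=None):
    k=6;B=cv2.resize(im[195:290,195:261],None,fx=k,fy=k,interpolation=cv2.INTER_CUBIC)[:,:,::-1].copy()
    if marks is not None:
        for p,c in marks:
            for q in p: cv2.circle(B,tuple(int(v) for v in ((q-[195,195]+.5)*k)),3,c,-1)
    return B
L=78.7;ms=[]
for z,c in((8,(0,255,255)),(0,(0,255,0))):
    x=L+1.5
    ms.append((proj(b,pose(d,[bed(x+90,50,z+52),bed(x,50,z+52),bed(x+90,-50,z+52),bed(x-12,46,z+32),bed(x-12,46,z+22)]))-[0,1.0],c))
cv2.imwrite("pics/p6.png",np.hstack([R(old["pixels"]),R(b["pixels"],ms)]))
E
```

```text
(no output)
```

View pics/p6.png

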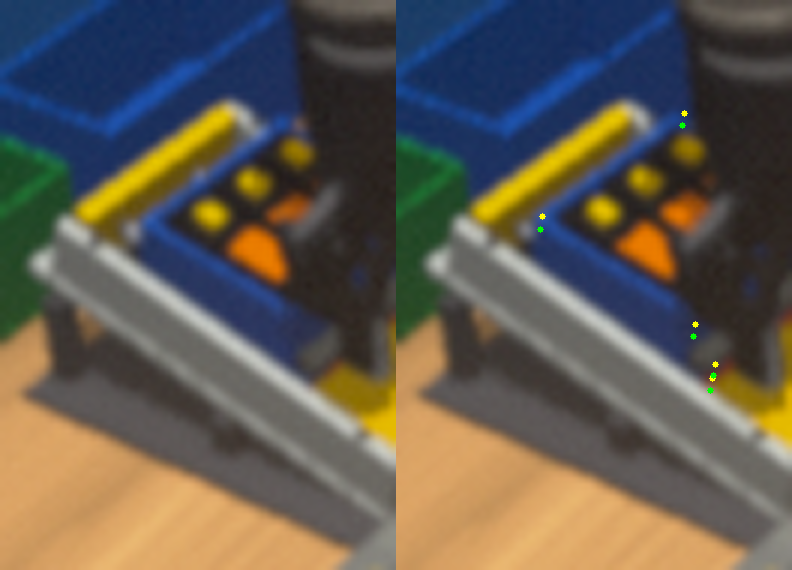

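The side crop shows the tote nearly at the end and the red strip just behind the bar end (727,365). It doesn't settle whether the rear edge has dropped. I'll back off slowly and watch the contact force.

Request:
apply_moves:
  motion: "-0.6 0 -0.2 0 55; -0.6 0 -0.2 0 55; -0.6 0 -0.2 0 55; 0 0 0 0 55"

```text
t: 18.07
ee_pos: [0.6763, 0.0907, 0.0606]
tool_rot: [0.708, -0.009, -0.706, -0.009]
force: [-4.2, -0.1, 2.4]
width: 0.551
```

Request:
apply_moves:
  motion: "-0.6 0 -0.2 0 55; -0.6 0 -0.2 0 55; -0.6 0 -0.2 0 55; 0 0 0 0 55"

```text
t: 18.4
ee_pos: [0.6737, 0.0904, 0.059]
tool_rot: [0.707, -0.009, -0.707, -0.009]
force: [-2.2, 0.1, 0.8]
width: 0.551
```

Request:
apply_moves:
  motion: "-0.6 0 -0.2 0 55; -0.6 0 -0.2 0 55; -0.6 0 -0.2 0 55; 0 0 0 0 55"

```text
t: 18.73
ee_pos: [0.6715, 0.0904, 0.0582]
tool_rot: [-0.707, 0.009, 0.707, 0.009]
force: [-2.3, 0.5, 0.5]
width: 0.547
```

Request:
apply_moves:
  motion: "-0.6 0 -0.2 0 55; -0.6 0 -0.2 0 55; -0.6 0 -0.2 0 55; 0 0 0 0 55"

```text
t: 19.07
ee_pos: [0.6696, 0.0903, 0.0576]
tool_rot: [-0.707, 0.009, 0.707, 0.009]
force: [-0.9, 0.6, 1.0]
width: 0.548
```

Request:
apply_moves:
  motion: "-0.6 0 -0.2 0 55; -0.6 0 -0.2 0 55; -0.6 0 -0.2 0 55; 0 0 0 0 55"

```text
t: 19.4
ee_pos: [0.6679, 0.0904, 0.057]
tool_rot: [-0.707, 0.009, 0.707, 0.009]
force: [-1.3, 0.2, -0.1]
width: 0.552
```

```bash
python3 - <<'E'
import cv2,pickle
from rig import capture
from h import *
from st import show
show()
b=capture("side");pickle.dump(b,open("p7.pkl","wb"));o=pickle.load(open("p6.pkl","rb"));o5=pickle.load(open("p5.pkl","rb"))[1];o4=pickle.load(open("p4.pkl","rb"))[1]
# shift of tote patch (battery tops front, unoccluded)
def sh(a,c,x0,y0,x1,y1):
    T=a["pixels"][y0:y1,x0:x1];m=cv2.matchTemplate(c["pixels"][y0-12:y1+12,x0-12:x1+12],T,cv2.TM_CCOEFF_NORMED)
    _,s,_,l=cv2.minMaxLoc(m);x,y=l
    f=lambda a,b,c:(a-c)/(2*(a-2*b+c))
    return round(x-12+f(m[y,x-1],m[y,x],m[y,x+1]),2),round(y-12+f(m[y-1,x],m[y,x],m[y+1,x]),2),round(s,3)
for n,a in(("p4",o4),):
  print(n)
  for c in(o5,o,b):print([sh(a,c,*w) for w in((226,222,240,236),(234,229,248,243))])
print("p5->")
for c in(o,b):print([sh(o5,c,*w) for w in((219,221,232,235),(230,232,243,244),(230,218,240,228),(240,245,252,260))])
E
```

```text
t 19.4 pos [0.6679 0.0904 0.057 ] dock [38.9 -1.2 57. ] F [-1.3  0.2 -0.1] w 0.55 yaw -91.5 tilt [-0. -0. -1.] q [-0.06  0.7  -0.24  1.68  0.22  0.79 -2.  ]
p4
[(np.float32(1.6), np.float32(-8.81), 0.556), (np.float32(-5.89), np.float32(-3.68), 0.97)]
[(np.float32(-6.35), np.float32(-4.14), 0.571), (np.float32(-6.7), np.float32(-4.18), 0.963)]
[(np.float32(-3.64), np.float32(-1.98), 0.626), (np.float32(-4.32), np.float32(-2.6), 0.957)]
p5->
[(np.float32(-0.62), np.float32(-0.13), 0.954), (np.float32(-0.92), np.float32(-0.42), 0.96), (np.float32(-0.85), np.float32(-0.33), 0.957), (np.float32(-0.17), np.float32(-0.0), 0.985)]
[(np.float32(1.28), np.float32(0.84), 0.909), (np.float32(1.37), np.float32(0.94), 0.971), (np.float32(1.58), np.float32(0.84), 0.958), (np.float32(1.47), np.float32(0.8), 0.979)]
```

Request:
apply_moves:
  motion: "0 0 1 0 55; 0 0 1 0 55; 0 0 1 0 55; 0 0 1 0 55; 0.8 -0.01 0.23 0 55; 0.8 -0.01 0.23 0 55; 0.8 -0.01 0.23 0 55; 0.8 -0.01 0.23 0 55; 0.8 -0.01 0.23 0 55; 0.8 -0.01 0.23 0 55; 0.8 -0.01 0.23 0 55; 0.8 -0.01 0.23 0 55"

```text
t: 20.45
ee_pos: [0.6728, 0.0902, 0.062]
tool_rot: [-0.706, 0.009, 0.708, 0.009]
force: [-4.8, 0.4, -2.0]
width: 0.548
```

Request:
apply_moves:
  motion: "0.6 -0.01 0.17 0 55; 0.6 -0.01 0.17 0 55; 0.6 -0.01 0.17 0 55; 0 0 0 0 55"

```text
t: 20.78
ee_pos: [0.6746, 0.0902, 0.0624]
tool_rot: [-0.706, 0.009, 0.708, 0.009]
force: [-5.4, -0.6, -2.3]
width: 0.553
```

Request:
apply_moves:
  motion: "0.6 -0.01 0.17 0 55; 0.6 -0.01 0.17 0 55; 0 0 0 0 55"

```text
t: 21.03
ee_pos: [0.676, 0.0902, 0.0629]
tool_rot: [-0.706, 0.009, 0.708, 0.009]
force: [-5.9, 0.9, -2.3]
width: 0.552
```

```bash
python3 st.py
```

```text
t 21.03 pos [0.676  0.0902 0.0629] dock [47.  -1.2 62.9] F [-5.9  0.9 -2.3] w 0.55 yaw -91.5 tilt [-0.003 -0.001 -1.   ] q [-0.06  0.71 -0.24  1.65  0.21  0.81 -1.99]
```

Request:
apply_moves:
  motion: "0.6 -0.01 0.17 0 55; 0.6 -0.01 0.17 0 55; 0 0 0 0 55"

```text
t: 21.28
ee_pos: [0.6771, 0.0901, 0.0632]
tool_rot: [-0.706, 0.009, 0.708, 0.009]
force: [-4.9, 0.2, -1.7]
width: 0.55
```

Request:
apply_moves:
  motion: "0.6 -0.01 0.17 0 55; 0.6 -0.01 0.17 0 55; 0 0 0 0 55"

```text
t: 21.53
ee_pos: [0.6782, 0.0901, 0.0634]
tool_rot: [-0.706, 0.009, 0.708, 0.009]
force: [-5.8, -0.3, -2.9]
width: 0.548
```

```bash
python3 st.py
```

```text
t 21.53 pos [0.6782 0.0901 0.0634] dock [49.2 -1.3 63.4] F [-5.8 -0.3 -2.9] w 0.55 yaw -91.5 tilt [-0.004 -0.001 -1.   ] q [-0.06  0.71 -0.24  1.64  0.21  0.82 -1.99]
```

Request:
apply_moves:
  motion: "0.1 0 -0.7 0 55; 0.1 0 -0.7 0 55; 0.1 0 -0.7 0 55; 0.1 0 -0.7 0 55; 0.1 0 -0.7 0 55"

```text
t: 21.95
ee_pos: [0.6785, 0.0901, 0.0598]
tool_rot: [-0.706, 0.009, 0.708, 0.009]
force: [-6.3, 0.1, -2.3]
width: 0.553
```

Request:
apply_moves:
  motion: "0.1 0 -0.7 0 55; 0.1 0 -0.7 0 55; 0.1 0 -0.7 0 55; 0.1 0 -0.7 0 55; 0 0 0 0 55"

```text
t: 22.37
ee_pos: [0.6788, 0.0904, 0.0579]
tool_rot: [-0.706, 0.009, 0.708, 0.009]
force: [-9.1, -0.1, 4.2]
width: 0.551
```

```bash
cat > sh.py <<'E'
import cv2,pickle,sys
from rig import capture
from h import *
from st import show
show()
b=capture("side");pickle.dump(b,open(sys.argv[1]+".pkl","wb"));o5=pickle.load(open("p5.pkl","rb"))[1]
def sh(a,c,x0,y0,x1,y1):
    T=a["pixels"][y0:y1,x0:x1];m=cv2.matchTemplate(c["pixels"][y0-12:y1+12,x0-12:x1+12],T,cv2.TM_CCOEFF_NORMED)
    _,s,_,l=cv2.minMaxLoc(m);x,y=l
    f=lambda a,b,c:(a-c)/(2*(a-2*b+c))
    return float(x-12+f(m[y,x-1],m[y,x],m[y,x+1])).__round__(2),float(y-12+f(m[y-1,x],m[y,x],m[y+1,x])).__round__(2),round(s,3)
print([sh(o5,b,*w) for w in((219,221,232,235),(230,232,243,244),(230,218,240,228),(240,245,252,260))])
# predicted shifts for: flat-on-bed seated vs p5 model (front on bed, rear on plate)
d=np.load("dt.npy")
def pts(x,zr,zf):
    a=np.arctan2(zf-zr,90);c,s=np.cos(a),np.sin(a)
    return proj(b,pose(d,[bed(x+u*c-w*s,v,zr+u*s+w*c) for u,v,w in((75,40,60),(40,30,66),(0,46,32))]))
L=78.7
p=pts(L-1,8,0)
for x,zr in((L+1,8),(L+4,8),(L,0),(L+4,0)):print("rear",round(x-L,1),zr,(pts(x,zr,0)-p).round(2).tolist())
E
python3 sh.py p8
```

```text
t 22.37 pos [0.6788 0.0904 0.0579] dock [49.8 -1.  57.9] F [-9.1 -0.1  4.2] w 0.55 yaw -91.5 tilt [-0.004 -0.001 -1.   ] q [-0.06  0.72 -0.24  1.64  0.22  0.81 -1.99]
[(-0.09, 0.16, 0.986), (-0.94, 1.1, 0.966), (0.09, 0.29, 0.945), (-0.19, 0.13, 0.962)]
rear 1.0 8 [[-0.56, -0.39], [-0.57, -0.39], [-0.57, -0.4]]
rear 4.0 8 [[-1.4, -0.98], [-1.41, -0.99], [-1.42, -1.0]]
rear 0.0 0 [[1.08, 1.07], [1.13, 1.99], [0.13, 2.3]]
rear 4.0 0 [[-0.04, 0.29], [-0.0, 1.2], [-1.01, 1.5]]
```

Request:
apply_moves:
  motion: "-0.6 0 0 0 55; -0.6 0 0 0 55; -0.6 0 0 0 55; -0.6 0 0 0 55; -0.6 0 0 0 55; -0.6 0 0 0 55; -0.6 0 0 0 55; 0 0 0 0 55"

```text
t: 23.08
ee_pos: [0.6769, 0.0903, 0.0584]
tool_rot: [0.707, -0.009, -0.707, -0.009]
force: [-1.7, -0.6, -0.4]
width: 0.55
```

Request:
apply_moves:
  motion: "-0.8 0 0 0 55; -0.8 0 0 0 55; -0.8 0 0 0 55; -0.8 0 0 0 55; -0.8 0 0 0 55; -0.8 0 0 0 55; -0.8 0 0 0 55; -0.8 0 0 0 55; -0.8 0 0 0 55; 0 0 0 0 55"

```text
t: 23.92
ee_pos: [0.6691, 0.0902, 0.0581]
tool_rot: [-0.707, 0.009, 0.707, 0.009]
force: [-0.1, -0.4, -0.8]
width: 0.546
```

```bash
python3 sh.py p9|head -2
```

```text
t 23.92 pos [0.6691 0.0902 0.0581] dock [40.1 -1.3 58.1] F [-0.1 -0.4 -0.8] w 0.55 yaw -91.5 tilt [-0. -0. -1.] q [-0.06  0.7  -0.24  1.67  0.22  0.79 -2.  ]
[(0.3, 0.5, 0.956), (0.04, 1.38, 0.945), (0.2, 0.59, 0.931), (1.13, 0.77, 0.957)]
```

Request:
apply_moves:
  motion: "-4 0 0 0 55; -8 0 0 0 55; -12 0 2 0 55; -12 0 10 0 55; 0 0 25 0 55; 0 0 30 0 55; 0 0 30 0 55; 0 0 30 0 55; 0 -20 20 0 0; -10 -25 0 0 0; -10 -25 0 0 0; -10 -25 0 0 0; -10 -25 0 0 0; 0 -25 0 0 0; 0 0 0 0 0"

```text
t: 25.22
ee_pos: [0.5916, -0.0617, 0.205]
tool_rot: [-0.707, 0.013, 0.707, 0.011]
force: [-0.4, -1.7, -0.8]
width: 0.004
```

```bash
python3 - <<'E'
import cv2,pickle
from rig import capture
from h import *
from st import show
show()
a,b=capture("top"),capture("side");pickle.dump((a,b),open("p10.pkl","wb"))
A=cv2.resize(a["pixels"][140:260,245:345],None,fx=4,fy=4,interpolation=cv2.INTER_CUBIC);B=cv2.resize(b["pixels"][205:285,195:275],None,fx=5,fy=5,interpolation=cv2.INTER_CUBIC)
B=np.vstack([B,np.zeros((80,400,3),np.uint8)]);cv2.imwrite("pics/p10.png",np.hstack([A,B])[:,:,::-1])
E
```

```text
t 25.22 pos [ 0.5916 -0.0617  0.205 ] dock [ -34.1 -154.9  205. ] F [-0.4 -1.7 -0.8] w 0.0 yaw -91.9 tilt [-0.001 -0.004 -1.   ] q [ 0.19  0.41 -0.25  1.79  0.13  0.96 -1.72]
```

View pics/p10.png

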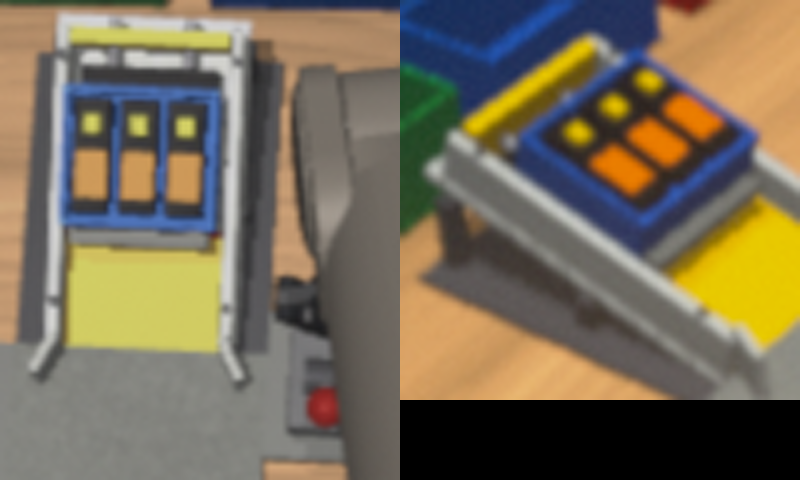

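Picture 11: the tote sits square in the lane against the head (top rim (63,88)–(218,230)), its rear at the strip. I'll quickly fit its tilt from the rim corners.

```bash
python3 - <<'E'
from h import *
a,b=pickle.load(open("p10.pkl","rb"));d=np.load("dt.npy")
ua=crop([(63,88),(220,90),(216,230),(63,226)],[245,140],4);ub=crop(np.array([(525,143),(640,52),(757,137),(642,232)])-[400,0],[195,205],5)+[0,1.8]
C=[(90,50,52),(90,-50,52),(0,-50,52),(0,50,52)]
def P(p):
    x,y,zr,t=p;c,s=np.cos(t),np.sin(t);return pose(d,[bed(x+u*c-w*s,v+y,zr+u*s+w*c) for u,v,w in C])
r=least_squares(lambda p:np.r_[(proj(a,P(p))-ua).ravel(),(proj(b,P(p))-ub).ravel()],[80,0,4,0],x_scale=[1,1,1,.01])
print("rear x,y,z,pitch rel bed",r.x.round(3),"lip est",d[3]*1000,r.fun.reshape(-1,2).round(1).tolist())
E
```

```text
rear x,y,z,pitch rel bed [ 8.1338e+01  2.2270e+00 -2.4020e+00  1.9000e-02] lip est 78.71776128368816 [[0.8, -0.3], [0.3, 0.7], [0.0, 0.8], [-0.3, 0.3], [-1.6, -0.8], [-0.9, 0.1], [0.3, 0.5], [0.3, -0.3]]
```

Request:
apply_moves:
  motion: "-13 8 0 0 0; -20 11 0 0 0; -20 12 0 0 0; 0 0 -15 0 0; 0 0 -25 0 0; 0 0 -25 0 0; 0 0 -20 0 0; 0 0 -12 0 0; 0 0 -6 0 0; 0 0 0 0 0"

```text
t: 26.15
ee_pos: [0.5397, -0.0228, 0.1012]
tool_rot: [-0.706, 0.009, 0.708, 0.009]
force: [0.6, -1.1, 0.0]
width: -0.0
```

Request:
apply_moves:
  motion: "2 -0.04 0 0 0; 2 -0.04 0 0 0; 2 -0.04 0 0 0; 2 -0.04 0 0 0; 2 -0.04 0 0 0; 2 -0.04 0 0 0; 2 -0.04 0 0 0; 2 -0.04 0 0 0; 2 -0.04 0 0 0; 2 -0.04 0 0 0; 2 -0.04 0 0 0; 2 -0.04 0 0 0"

```text
t: 27.15
ee_pos: [0.5646, -0.0242, 0.1021]
tool_rot: [0.707, -0.009, -0.707, -0.009]
force: [-1.9, -0.2, 1.6]
width: 0.0
```

```bash
python3 st.py
```

```text
t 27.15 pos [ 0.5646 -0.0242  0.1021] dock [ -61.9 -118.   102.1] F [-1.9 -0.2  1.6] w 0.0 yaw -91.5 tilt [ 0.  0. -1.] q [ 0.13  0.5  -0.25  1.93  0.18  0.73 -1.82]
```

Request:
apply_moves:
  motion: "2 -0.2 0 0 0; 2 -0.2 0 0 0; 2 -0.2 0 0 0; 2 -0.2 0 0 0; 2 -0.2 0 0 0; 2 -0.2 0 0 0; 2 -0.2 0 0 0; 2 -0.2 0 0 0; 2 -0.2 0 0 0; 2 -0.2 0 0 0; 2 -0.2 0 0 0; 2 -0.2 0 0 0; 2 -0.2 0 0 0; 2 -0.2 0 0 0; 2 -0.2 0 0 0; 2 -0.2 0 0 0; 2 -0.2 0 0 0; 2 -0.2 0 0 0; 2 -0.2 0 0 0"

```text
t: 28.73
ee_pos: [0.6023, -0.0281, 0.102]
tool_rot: [-0.707, 0.009, 0.707, 0.009]
force: [-0.9, -0.1, -0.1]
width: 0.0
```

Request:
apply_moves:
  motion: "1 0 0 0 0; 1 0 0 0 0; 1 0 0 0 0; 1 0 0 0 0; 1 0 0 0 0; 1 0 0 0 0; 1 0 0 0 0; 1 0 0 0 0"

```text
t: 29.4
ee_pos: [0.6103, -0.0281, 0.1021]
tool_rot: [-0.707, 0.009, 0.707, 0.009]
force: [-1.7, -0.8, 0.2]
width: -0.0
```

```bash
python3 st.py
```

```text
t 29.4 pos [ 0.6103 -0.0281  0.1021] dock [ -16.1 -120.9  102.1] F [-1.7 -0.8  0.2] w -0.0 yaw -91.5 tilt [-0. -0. -1.] q [ 0.12  0.56 -0.24  1.82  0.18  0.78 -1.81]
```

Push on in small steps until the stop shows in the force.

Request:
apply_moves:
  motion: "1 0 0 0 0; 1 0 0 0 0; 1 0 0 0 0; 1 0 0 0 0; 1 0 0 0 0"

```text
t: 29.82
ee_pos: [0.6153, -0.0281, 0.1021]
tool_rot: [-0.707, 0.009, 0.707, 0.009]
force: [-0.8, 0.4, -1.8]
width: 0.001
```

Request:
apply_moves:
  motion: "0.7 0 0 0 0; 0.7 0 0 0 0; 0.7 0 0 0 0; 0 0 0 0 0"

```text
t: 30.15
ee_pos: [0.6166, -0.028, 0.102]
tool_rot: [-0.706, 0.009, 0.708, 0.009]
force: [-5.3, 0.9, 1.1]
width: -0.0
```

Request:
apply_moves:
  motion: "0.7 0 0 0 0; 0.7 0 0 0 0; 0.7 0 0 0 0; 0 0 0 0 0"

```text
t: 30.48
ee_pos: [0.6169, -0.028, 0.1018]
tool_rot: [-0.705, 0.009, 0.709, 0.009]
force: [-11.0, 0.1, 6.4]
width: -0.003
```

The stop is felt at dock x ≈ -9.6, where I expected it. Back off and retreat.

Request:
apply_moves:
  motion: "-2 0 0 0 0; -4 0 0 0 0; -10 0 0 0 0; -15 0 0 0 0; -15 0 10 0 0; 0 0 30 0 0; 0 0 30 0 0; 0 0 30 0 0; 0 0 30 0 0; -5 -35 0 0 0; -5 -35 0 0 0; -5 -35 0 0 0; -5 -35 0 0 0; -5 -35 0 0 0; -5 -35 0 0 0; -5 -35 0 0 0; 0 0 0 0 0; 0 0 0 0 0"

```text
t: 31.98
ee_pos: [0.5374, -0.2761, 0.2322]
tool_rot: [0.707, -0.012, -0.707, -0.011]
force: [-0.3, 0.8, 0.1]
width: 0.002
```

```bash
python3 - <<'E'
import cv2,pickle
from rig import capture
from h import *
from st import show
show();d=np.load("dt.npy")
a,b=capture("top"),capture("side")
# ball centroid and lever angle
for n,c,o in(("top",a,(305,200,350,255)),("side",b,(290,205,335,260))):
    s=c["pixels"][o[1]:o[3],o[0]:o[2]].astype(int);m=(s[...,0]>110)&(s[...,1]<70)&(s[...,2]<80);y,x=np.nonzero(m);print(n,len(x),x.mean()+o[0],y.mean()+o[1])
    for q in(0,.8,.9,1.):print(q,proj(c,pose(d,[-20+70*np.sin(q-.5),-125,34+70*np.cos(q-.5)])).round(1))
A=cv2.resize(a["pixels"][110:360,205:365],None,fx=2.3,fy=2.3,interpolation=cv2.INTER_CUBIC);B=cv2.resize(b["pixels"][170:345,190:370],None,fx=2.3,fy=2.3,interpolation=cv2.INTER_CUBIC)
B=np.vstack([B,np.zeros((A.shape[0]-B.shape[0],B.shape[1],3),np.uint8)]);cv2.imwrite("pics/p11.png",np.hstack([A,B])[:,:,::-1])
E
```

```text
t 31.98 pos [ 0.5374 -0.2761  0.2322] dock [ -83.7 -370.4  232.2] F [-0.3  0.8  0.1] w 0.0 yaw -91.8 tilt [ 0.001 -0.001 -1.   ] q [ 0.51  0.39 -0.18  1.74  0.08  1.01 -1.3 ]
top 62 327.0967741935484 215.30645161290323
0 [[326.8 241.4]]
0.8 [[327.7 219.9]]
0.9 [[327.8 217.6]]
1.0 [[327.9 215.5]]
side 300 310.08 216.89666666666668
0 [[316.4 227.8]]
0.8 [[300.4 220.1]]
0.9 [[298.5 220. ]]
1.0 [[296.7 220.2]]
```

View pics/p11.png

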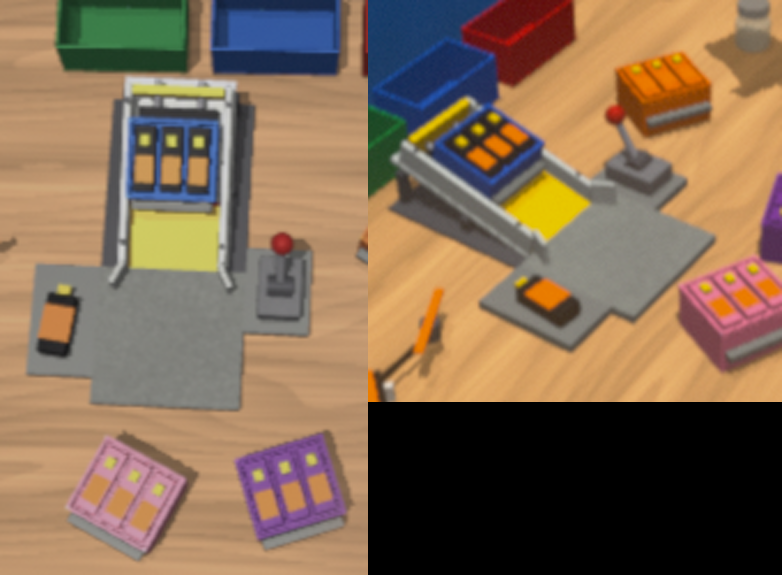

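The lever is fully over: ball at top (327.1,215.3) against a predicted (327.9,215.5) for 1.0, and by eye about (297,220) in the side view against (296.7,220.2). The tote is still seated, the bystanders in view haven't moved and the arm is clear.

```bash
python3 -c "
from rig import job_done
print(job_done())"
```

```text
the job is handed in; nothing more can be done
None
```

I pushed the blue tote up the ramp until it seated behind the lip, then swung the red charge lever fully over. The job was handed in at about 32 s with the gripper shut, empty and clear of everything.

- **Pushing:** I pushed with two fingertips on the grey bar, and wrist force readings stayed at about 10 N or less. They are taken at the end of each move, so peaks between them were not seen. My first try stopped just short of the lip. The tote slid back about 8 mm with the finger when I eased off, so I pushed about 2 mm further and moved the tips down the bar.
- **Tote seated:** When I backed off the second time, the tote stayed put and the contact force fell to zero. A fit to the images puts its rear edge at bed x ≈ 81 mm, with the lip estimated at about 79 mm. The fitted height was about -2 mm (8 mm if it were still on the plate), and it lies within 0.02 rad of the bed. The pictures never showed the rear edge at the lip directly.
- **Lever:** I pushed it to its stop, where the force reading rose to about 13 N. In the top view the ball is within 1 pixel of where it should be at 1.0 rad. The automatic ball reading in the side view disagreed because the orange tote's colour got mixed in. Read by eye, the side view matches 1.0.
- **Other things:** The spare pack and the look-alike totes look unmoved in the last picture. The rest of the bench was only partly in that picture, but the arm did not go near it.

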